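# Tip the cold-store cartons into their sorting zones

### The arm

A 6-joint arm with a two-finger parallel gripper is mounted at the origin on the work surface. World frame = base frame: x ahead of the robot, y to its left, z up, the work surface at z = 0. Lengths are in mm, angles in rad, forces in N, time in s.
With the tool pointing down it reaches from about 375 to 925 mm from the base axis. Payload 5.7 kg.
Tool frame: the origin (TCP) lies at the very end of the fingers, on their centre line; the grasp point (between the pads) lies behind it (r.grip_point_offset is the z of the grasp point in the tool frame, in mm); z points along the fingers, y is the direction in which the jaws open and shut (so a half turn about z gives the same grasp; the last joint's range is limited). The gripper opens to 85 mm and grips with 20 to 120 N. Pads are 22 mm wide; open, the fingers measure 114 mm over their backs; the gripper's body (76 mm by 85 mm) begins 54 mm behind the grasp point. The pads swing forward as they close: fully open they stand 13 mm farther back than shut.
Start: joints at [1.135, 0.359, 1.51, -0, 1.272, -0.115], TCP at [189.187, 569.358, 207.067] pointing down, gripper open.
Joint ranges: [-2.97, 2.97], [-1.01, 2.36], [0.21, 2.38], [-0.96, 4.11], [0.2, 2.71], [-2.98, 2.98]. Speed limits (rad/s): [2.39, 2.39, 3.14, 3.14, 3.14, 3.14].

### API

Orientations are given as a rotation vector (axis times angle).
In Python, from plant import r gives the robot as it stands. The module is installed in compiled form; this text tells all that it offers.
- The arm moves only by the tool move_arm, never from a script. Its argument "commands" is a list of rows, each a list of 3 entries, a list of its own where there are three numbers: the turn, a rotation vector about the tool's x, y, z normalised to -1 to 1, where 1 is 180 degrees, then the shift along the tool's x, y, z normalised to -1 to 1, where 1 is 25 cm, then the opening, from 0 (shut) to 1 (fully open). In form: [[[rx, ry, rz], [dx, dy, dz], fingers], ...]. A call has 1 to 8 rows; each row shifts and turns the commanded pose from where the row before left it, along the tool's axes as they then stand; what a row does not reach is not made up. A row lasts 1/10 s, in which the tool goes at most 50 mm and 8.59 degrees, less where a joint would pass 70% of its speed; a pose out of reach is approached as far as the arm can. A call with a number of a shift or a turn outside -1 to 1 is refused whole. A call with a gripper value outside its range is refused whole. The fingers move at their own pace and stop on an object; the grip force is fixed at half the most. Time passes only in rows, so rows that do not move let the fingers close. It gives the time, the measured TCP pose, the force and the opening at its end, in the units of the state.
- r.get_obs(): the state, without advancing time (a new reading comes with each control period).
- r.camera(name): name is "scene" or "top" or "wrist"; returns the picture (420x560x3 uint8, red, green, blue); there is no depth.
- r.get_calibration(name): a dict with "vertical_fov" (degrees; the focal length in pixels is half the picture's height over the tangent of half this angle, whatever the lens; pixels are square), "cx", "cy" (the principal point, pixels), "position" and "rotation" of the camera in the world. Camera axes: x right, y up, looking along -z (the intrinsics and any distortion apply to the point x, -y, -z); pixel columns grow to the right and rows downward; lengths in mm; the calibration is good to about 2 mm. A picture is of the moment at which its call begins: read the wrist's pose just before it. get_calibration takes no time and is no camera call; for the wrist camera it gives the pose at the moment of the call.
- r.hand_in(): hands the job in, once; it reports no verdict.
The state is a dict: "time_s": time; "joints": joint angles; "qd": joint speeds; "joint_torque": joint torques, N m; "eef_pos": TCP position; "tool_rot": TCP orientation; "wrist_force": force on the tool from outside, world axes, zero at the start; "wrist_torque": the same for the moment, N m; "grip_width": opening from 0.0 (shut) to 1.0 (fully open).
Only numpy, scipy, OpenCV 4.12 (cv2) and the standard library are available. Lean on these libraries where they do the work, as an engineer would, in place of code of your own. Each camera call takes 0.05 s, during which the arm holds its last target.

### The job

Two small cartons stand on the joint of the sorting mat. Push each one over so that it topples onto the half of the mat in its own colour, green-banded onto green and red-banded onto red, and ends lying flat on a broad face wholly inside that coloured area. Never tip a carton towards the other colour, do not lift the cartons, and leave the bottle, jar and can beside the mat where they stand.

Things in the scene. Friction and masses are not known exactly. Their poses are not given: they have to be found in the camera images.
- green_carton: cardboard carton standing on the mat, about 220 g, green band and green top; 80 (its x) x 50 (its y) x 150 mm high (its z), origin: centre of its underside. Its broad faces look along its +y and -y (within 0.1 rad of the mat's y). Leaning over 0.32 rad across its depth it falls by itself. Lanes may be swapped; the other carton stands about 170 mm away along the mat's x
- green_carton_top (a point): point on the green carton: centre of its top face
- green_carton_foot_a (a point): point on the green carton: underside, middle of the edge at its -x side (the a and b points are the corners of its outline once it lies flat)
- green_carton_foot_b (a point): point on the green carton: underside, middle of the edge at its +x side
- green_carton_top_a (a point): point on the green carton: top face, middle of the edge at its -x side
- green_carton_top_b (a point): point on the green carton: top face, middle of the edge at its +x side
- green_zone: green painted half of the sorting mat, flat, 330 (its x) x 215 mm (its y), origin at its centre, 3 mm above the table. Its axes are the mat's axes; it lies on the mat's +y or -y half (the colours may be swapped); the two halves are 10 mm apart and the cartons stand across that gap
- red_carton: cardboard carton standing on the mat, about 220 g, red band and red top; 80 (its x) x 50 (its y) x 150 mm high (its z), origin: centre of its underside. Its broad faces look along its +y and -y (within 0.1 rad of the mat's y). Leaning over 0.32 rad across its depth it falls by itself. Lanes may be swapped; the other carton stands about 170 mm away along the mat's x
- red_carton_top (a point): point on the red carton: centre of its top face
- red_carton_foot_a (a point): point on the red carton: underside, middle of the edge at its -x side (the a and b points are the corners of its outline once it lies flat)
- red_carton_foot_b (a point): point on the red carton: underside, middle of the edge at its +x side
- red_carton_top_a (a point): point on the red carton: top face, middle of the edge at its -x side
- red_carton_top_b (a point): point on the red carton: top face, middle of the edge at its +x side
- red_zone: red painted half of the sorting mat, flat, 330 (its x) x 215 mm (its y), origin at its centre, 3 mm above the table. Its axes are the mat's axes; it lies on the mat's +y or -y half (the colours may be swapped); the two halves are 10 mm apart and the cartons stand across that gap
- mat: thin black rubber mat, fixed, 360 (its x) x 450 (its y) x 3 mm, origin at the centre of its underside on the table; x points roughly away from the robot, y roughly to the robot's left; it may be turned by up to 0.3 rad
- water_bottle: clear water bottle with blue cap, 62 mm diameter, 190 mm high, standing upright on the table beside the mat, origin at the centre of its underside; to be left alone
- jar: amber glass jar with steel lid, 68 mm diameter, 100 mm high, standing upright on the table beside the mat, origin at the centre of its underside; to be left alone
- can: plain aluminium can, 66 mm diameter, 115 mm high, standing upright on the table beside the mat, origin at the centre of its underside; to be left alone
Not all that is in view belongs to the job. Leave any purple or yellow look-alike of the red_carton alone. What is shaped like the green_carton but black is not meant.

How it is judged:
By the outcome, as a careful person would: the job done as asked, in the order asked, and still so for the second after the job is handed in, with the robot touching nothing.
It also fails if it takes over 40 s, if anything falls off the work surface, if the arm or the gripper's body presses on something with over 40 N, if the wrist force passes 120 N, or if a joint passes its speed limit or range.

## Working session

There is one attempt and no reset: what is moved stays moved. The work goes in short steps, Python scripts to look and compute and a tool call to move; the robot and the scene stay as the last step left them, time stands still between calls to the robot, and variables do not carry over. Pictures are saved under pics/ and viewed, and the job is handed in when it is done.

Besides the shell and the picture viewer there is one more tool, called after "Call:" by a JSON object that holds its "name" and its "arguments". move_arm: Moves the arm, as the interface text tells. Its arguments: {"type":"object","properties":{"commands":{"type":"array","items":{"type":"array"}}},"required":["commands"]}

```bash
mkdir -p pics; python3 - <<'E'
from plant import r
import cv2
for n in("scene","top"):
    im=r.camera(n); cv2.imwrite(f"pics/{n}0.png",im[:,:,::-1])
    print(n,r.get_calibration(n))
o=r.get_obs();print(o['time_s'],o['eef_pos'],o['tool_rot'],o['grip_width'],r.grip_point_offset)
E
```

```text
scene {'vertical_fov': 44.38089518170155, 'cx': 279.5232225728975, 'cy': 206.29118393165504, 'position': array([1396.40095125, -591.61543082,  953.63166343]), 'rotation': array([0.81529763, 0.43538448, 0.88006914])}
top {'vertical_fov': 47.35005757165227, 'cx': 285.6862853782438, 'cy': 214.8509262899084, 'position': array([ 415.93890967,   28.40940559, 1264.33355491]), 'rotation': array([ 0.06418529, -0.07484809, -1.57880938])}
0.1 [188.91412627 568.78543652 206.33684063] [-5.01650885e-01 -3.10083203e+00  2.55217565e-03] 1.0003492714818853 -18.700000000000003
```

View pics/scene0.png

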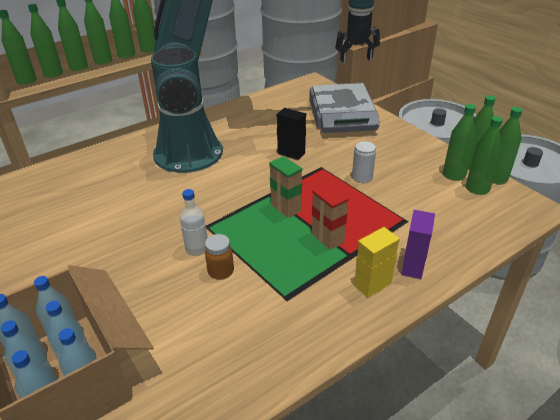

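View pics/top0.png

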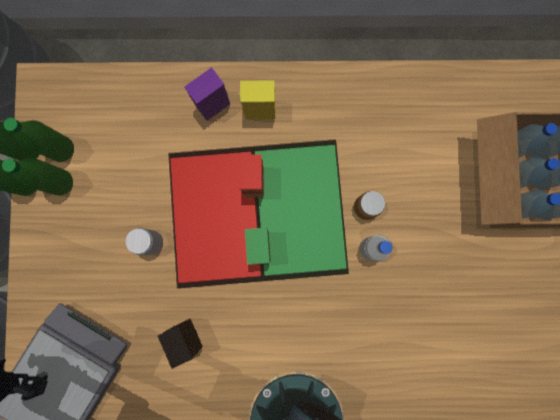

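The top view has up = +x and left = +y. The red half is on +y and the green half on -y. The red carton (about 252,165) is the far one and the green carton (about 257,245) the near one. Next I measure the mat corners and the carton tops.

```bash
cat > h.py <<'E'
import numpy as np,cv2
from scipy.spatial.transform import Rotation as R
def ray(c,u,v,z):
    f=210/np.tan(np.radians(c['vertical_fov'])/2)
    d=R.from_rotvec(c['rotation']).apply([(u-c['cx'])/f,-(v-c['cy'])/f,-1])
    p=np.array(c['position']);return p+d*(z-p[2])/d[2]
def proj(c,P):
    f=210/np.tan(np.radians(c['vertical_fov'])/2)
    q=R.from_rotvec(c['rotation']).inv().apply(np.array(P)-c['position'])
    return c['cx']+f*q[0]/-q[2], c['cy']-f*q[1]/-q[2]
E
python3 - <<'E'
from plant import r
from h import *
im=cv2.imread('pics/top0.png');c=r.get_calibration('top')
crop=cv2.resize(im[130:300,160:400],None,fx=3.3,fy=3.3,interpolation=cv2.INTER_CUBIC);cv2.imwrite('pics/crop0.png',crop)
hsv=cv2.cvtColor(im,cv2.COLOR_BGR2HSV);H,S,V=cv2.split(hsv)
roi=np.zeros_like(H);roi[135:292,163:352]=1
g=((H>45)&(H<85)&(S>100)&(roi>0));rd=(((H<6)|(H>174))&(S>150)&(roi>0))
for n,m in(('g',g),('r',rd)):
    print(n,m.sum())
    for y,x in((200,300),(245,257),(200,200),(162,252),(185,252)): print((x,y),hsv[y,x],end=' ')
    print()
dark=((V<50)&(roi>0)).astype(np.uint8)
cs,_=cv2.findContours(((dark+g+rd)>0).astype(np.uint8),0,2)
k=max(cs,key=cv2.contourArea);b=cv2.minAreaRect(k)
P=np.array([ray(c,u,v,3) for u,v in cv2.boxPoints(b)]);print('mat',P.round(1),[np.linalg.norm(P[i]-P[i-1]).round(1) for i in range(4)],P.mean(0))
for n,m in(('g',g),('r',rd)):
    cs,_=cv2.findContours(m.astype(np.uint8),0,2)
    for k in cs:
        if cv2.contourArea(k)>60: print(n,cv2.contourArea(k),cv2.minAreaRect(k))
E
```

```text
g 10296
(300, 200) [ 67 122 150] (257, 245) [ 64 114 148] (200, 200) [  1 180 186] (252, 162) [  2 175 189] (252, 185) [  2 175 189] 
r 10114
(300, 200) [ 67 122 150] (257, 245) [ 64 114 148] (200, 200) [  1 180 186] (252, 162) [  2 175 189] (252, 185) [  2 175 189] 
mat [[ 692.6  335.2    3. ]
 [ 728.2 -117.6    3. ]
 [ 374.6 -140.6    3. ]
 [ 341.6  301.4    3. ]] [np.float64(352.6), np.float64(454.2), np.float64(354.3), np.float64(443.2)] [534.27143249  94.61299991   3.        ]
g 10111.0 ((292.3758544921875, 210.01034545898438), (125.64781951904297, 97.41236114501953), 85.2363510131836)
r 9871.5 ((218.91635131835938, 216.6614990234375), (127.56360626220703, 91.07229614257812), 86.42366790771484)
```

View pics/crop0.png

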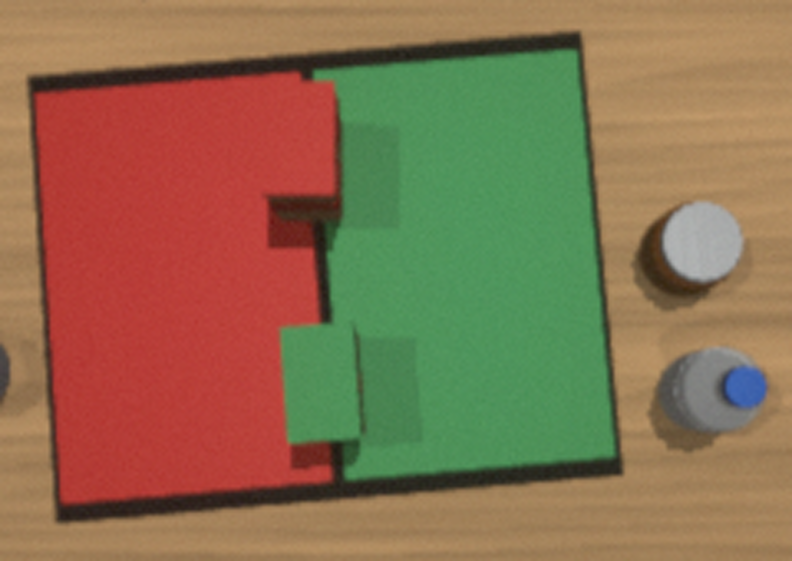

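```bash
python3 - <<'E'
from plant import r
from h import *
c=r.get_calibration('top')
def cv(X,Y,z): return ray(c,160+X/3.3-.35,130+Y/3.3-.35,z)
M=np.array([cv(*p,3) for p in((30,77),(579,33),(621,472),(58,520))]);print(M.round(1));mc=M.mean(0);print('matc',mc)
x=(M[0]+M[1]-M[2]-M[3])/2;y=(M[0]+M[3]-M[1]-M[2])/2;print(np.linalg.norm(x),np.linalg.norm(y),np.arctan2(x[1],x[0]),np.arctan2(-y[0],y[1]))
th=(np.arctan2(x[1],x[0])+np.arctan2(-y[0],y[1]))/2
for n,q in(('green',((281,328),(354,324),(360,440),(289,443))),('red',((264,85),(334,83),(338,197),(268,196)))):
    T=np.array([cv(*p,153) for p in q]);ct=T.mean(0)
    x=(T[0]+T[1]-T[2]-T[3])/2;y=(T[0]+T[3]-T[1]-T[2])/2
    d=(ct-mc)[:2];mx=d@[np.cos(th),np.sin(th)];my=d@[-np.sin(th),np.cos(th)]
    print(n,T.round(1)[:,:2].tolist(),'c',ct.round(1),'sizes',np.linalg.norm(x),np.linalg.norm(y),'yaws',np.arctan2(x[1],x[0]),np.arctan2(-y[0],y[1]),'in mat',mx,my)
print('th',th)
# scene check
s=r.get_calibration('scene');im=cv2.imread('pics/scene0.png')
for n,ct in(('g',T.mean(0)),):
  pass
for q in(((281,328),(354,324),(360,440),(289,443)),((264,85),(334,83),(338,197),(268,196))):
    for p in q:
        u,v=proj(s,cv(*p,153));cv2.circle(im,(round(u),round(v)),1,(255,255,0),-1)
for p in M:
    u,v=proj(s,p);cv2.circle(im,(round(u),round(v)),1,(255,255,0),-1)
cv2.imwrite('pics/chk.png',cv2.resize(im[140:310,190:440],None,fx=3.2,fy=3.2,interpolation=2))
for n,p,z in(('can',(140,241),115),('jar',(372,205),100),('bottle',(385,248),190),('black',(172,345),150),('yellow',(258,90),150),('purple',(206,88),150)): print(n,ray(c,*p,z).round())
E
```

```text
[[ 696.3  330.     3. ]
 [ 729.1 -115.2    3. ]
 [ 374.3 -141.9    3. ]
 [ 340.9  303.7    3. ]]
matc [535.14541246  94.14651427   3.        ]
356.08625965535214 446.6272342111896 0.07468129759105295 0.07407912422346084
green [[482.2, 115.7], [484.5, 64.3], [403.2, 60.6], [401.6, 110.2]] c [442.9  87.7 153. ] sizes 81.0619146804903 50.54573309136992 yaws 0.056464442565173543 0.039288252015567404 in mat -92.49379153580638 0.40793299584798626
red [[655.8, 127.4], [656.9, 77.5], [574.8, 75.1], [575.9, 124.7]] c [615.9 101.2 153. ] sizes 81.02931388526218 49.760587633762526 yaws 0.03206664797406666 -0.0009123490834251164 in mat 81.02113810208535 1.0198497739838537
th 0.0743802109072569
can [458. 369. 115.]
jar [ 541. -191.  100.]
bottle [ 435. -201.  190.]
black [219. 282. 150.]
yellow [815.  84. 150.]
purple [821. 208. 150.]
```

View pics/chk.png

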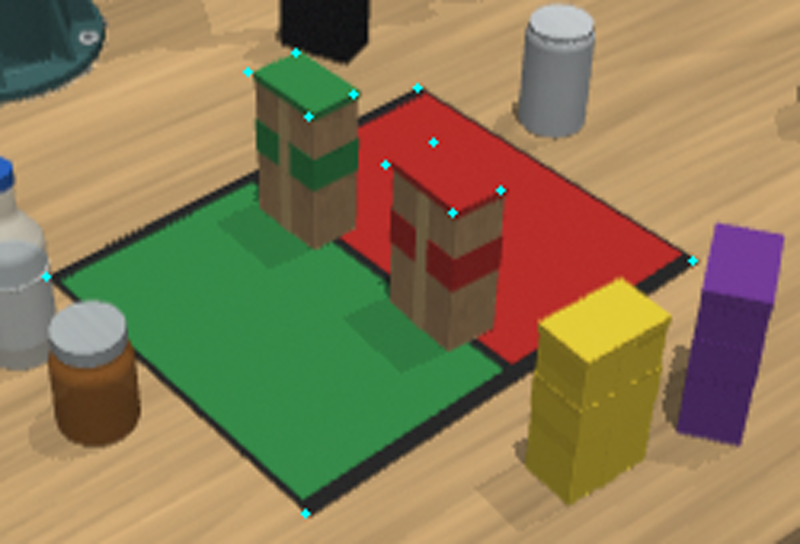

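The projected mat corners and carton tops land within a few mm in the scene view, and the sizes match (81x50 against 80x50). Both cartons straddle the gap. Now the tool axes, to plan the push.

```bash
cat >> h.py <<'E'
def plan(o,target,yawY):
    """target TCP; yawY: desired world angle of tool y. tool straight down"""
    Rm=R.from_rotvec(o['tool_rot']); 
    y=np.array([np.cos(yawY),np.sin(yawY),0]);z=np.array([0,0,-1.]);x=np.cross(y,z)
    T=R.from_matrix(np.c_[x,y,z]);rv=(Rm.inv()*T).as_rotvec()
    print('turn norm',(rv/np.pi).round(4),'deg',np.degrees(rv).round(1))
    d=np.array(target)-o['eef_pos'];print('shift in current tool mm',Rm.inv().apply(d).round(1),'in final tool',T.inv().apply(d).round(1))
E
python3 - <<'E'
from plant import r
from h import *
o=r.get_obs();print(R.from_rotvec(o['tool_rot']).as_matrix().round(3),o['joints'])
plan(o,[443,155,207],0.05);plan(o,[443,155,207],0.05+np.pi)
E
```

```text
[[-0.949  0.315 -0.001]
 [ 0.315  0.949 -0.002]
 [ 0.    -0.002 -1.   ]] [ 1.13491905e+00  3.59429376e-01  1.51133206e+00 -1.61733291e-05
  1.27251552e+00 -1.15092897e-01]
turn norm [-5.00e-04  3.00e-04  3.82e-01] deg [-0.1  0.  68.8]
shift in current tool mm [-3.716e+02 -3.126e+02 -2.000e-01] in final tool [-426.   233.1   -0.7]
turn norm [-3.00e-04 -6.00e-04 -6.18e-01] deg [-1.000e-01 -1.000e-01 -1.112e+02]
shift in current tool mm [-3.716e+02 -3.126e+02 -2.000e-01] in final tool [ 426.  -233.1   -0.7]
```

Call:
{"name": "move_arm", "arguments": {"commands": [[[0,0,0.047],[0,0,0],0.4],[[0,0,0.047],[0,0,0],0.4],[[0,0,0.047],[0,0,0],0.4],[[0,0,0.047],[0,0,0],0.4],[[0,0,0.047],[0,0,0],0.4],[[0,0,0.047],[0,0,0],0.4],[[0,0,0.047],[0,0,0],0.4],[[0,0,0.047],[0,0,0],0.4]]}}

```text
time_s: 0.9
eef_pos: [189.0, 569.0, 206.6]
tool_rot: [2.15, 2.29, -0.002]
wrist_force: [-0.3, 0.2, 0.5]
grip_width: 0.399
```

```bash
python3 - <<'E'
from plant import r
from h import *
o=r.get_obs();print(o['time_s'],o['eef_pos'])
plan(o,[443,155,207],0.05)
E
```

```text
0.9 [189.01058423 568.96392263 206.55757242]
turn norm [-0.0002  0.0003  0.004 ] deg [-0.   0.1  0.7]
shift in current tool mm [-4.291e+02  2.276e+02 -1.000e-01] in final tool [-4.261e+02  2.330e+02 -4.000e-01]
```

Call:
{"name": "move_arm", "arguments": {"commands": [[[0,0,0],[-0.16,0.086,0],0.4],[[0,0,0],[-0.16,0.086,0],0.4],[[0,0,0],[-0.16,0.086,0],0.4],[[0,0,0],[-0.16,0.086,0],0.4],[[0,0,0],[-0.16,0.086,0],0.4],[[0,0,0],[-0.16,0.086,0],0.4],[[0,0,0],[-0.16,0.086,0],0.4],[[0,0,0],[-0.16,0.086,0],0.4]]}}

```text
time_s: 1.7
eef_pos: [383.2, 260.2, 207.0]
tool_rot: [-2.143, -2.297, 0.0]
wrist_force: [0.6, 0.8, -0.3]
grip_width: 0.396
```

```bash
python3 - <<'E'
from plant import r
from h import *
o=r.get_obs();print(o['time_s'],o['eef_pos'])
plan(o,[443,155,207],0.05)
E
```

```text
1.7 [383.1751878  260.19960204 206.953082  ]
turn norm [-0.0001  0.      0.006 ] deg [-0.   0.   1.1]
shift in current tool mm [-109.1   52.4   -0. ] in final tool [-108.1   54.5   -0. ]
```

Call:
{"name": "move_arm", "arguments": {"commands": [[[0,0,0.006],[-0.144,0.072,0],0.4],[[0,0,0],[-0.144,0.072,0],0.4],[[0,0,0],[-0.144,0.072,0],0.4],[[0,0,0],[0,0,0],0.4],[[0,0,0],[0,0,0.1],0.4],[[0,0,0],[0,0,0.1],0.4],[[0,0,0],[0,0,0.108],0.4],[[0,0,0],[0,0,0],0.4]]}}

```text
time_s: 2.5
eef_pos: [439.1, 157.1, 127.2]
tool_rot: [-2.162, -2.273, 0.009]
wrist_force: [-0.3, 0.2, -0.3]
grip_width: 0.401
```

```bash
python3 - <<'E'
from plant import r
from h import *
o=r.get_obs();print(o['time_s'],o['eef_pos'])
plan(o,[443,75,130],0.05)
for n in("scene","wrist"): cv2.imwrite(f"pics/{n}1.png",r.camera(n)[:,:,::-1])
a=np.hstack([cv2.imread("pics/scene1.png")[60:360,150:450],cv2.resize(cv2.imread("pics/wrist1.png"),(400,300))]);cv2.imwrite("pics/c1.png",a)
E
```

```text
2.5 [439.12371671 157.07032713 127.18859391]
turn norm [-0.0024  0.0003  0.    ] deg [-0.4  0.   0. ]
shift in current tool mm [-82.2  -0.3  -2.7] in final tool [-82.2  -0.2  -2.8]
```

View pics/c1.png

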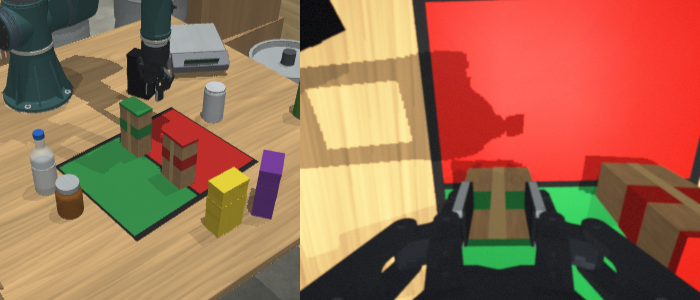

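```bash
python3 - <<'E'
from plant import r
from h import *
o=r.get_obs();c=r.get_calibration('wrist');print(c)
Rm=R.from_rotvec(o['tool_rot']);s=400/560
for n,P in(('tcp',o['eef_pos']),('tip+17',o['eef_pos']+Rm.apply([0,17,0])),('tip-17',o['eef_pos']+Rm.apply([0,-17,0])),('g-top+y',[482,115.7,153]),('',[401.6,110,153]),('-y',[484.5,64,153]),('',[403,60.6,153]),('bottom',[482,115.7,3])):
    u,v=proj(c,P);print(n,u,v,'in collage',300+u*s,v*s)
cv2.imwrite('pics/w1.png',cv2.imread('pics/wrist1.png'))
E
```

```text
{'vertical_fov': 64.69636604596013, 'cx': 278.275532621839, 'cy': 207.07471890365014, 'position': array([439.6523074 , 234.20146829, 296.56677075]), 'rotation': array([-0.30364458, -0.00608697,  0.04996046])}
tcp 275.9749634643538 249.68136794077017 in collage 497.12497390310983 178.34383424340726
tip+17 306.9787090860537 249.6695706843075 in collage 519.2705064900383 178.33540763164822
tip-17 244.97034104650507 249.69316553086315 in collage 474.97881503321787 178.3522610934737
g-top+y 348.3943021281502 345.18659128279734 in collage 548.8530729486787 246.56185091628382
 194.21897861819787 347.6615021514125 in collage 438.72784187014133 248.32964439386606
-y 342.47175712740284 420.74752923993583 in collage 544.6226836624306 300.53394945709704
 198.9180906103328 419.6255383830721 in collage 442.084350435952 299.7325274164801
bottom 316.88502580813173 235.60003963200154 in collage 526.3464470058084 168.28574259428683
```

View pics/wrist1.png

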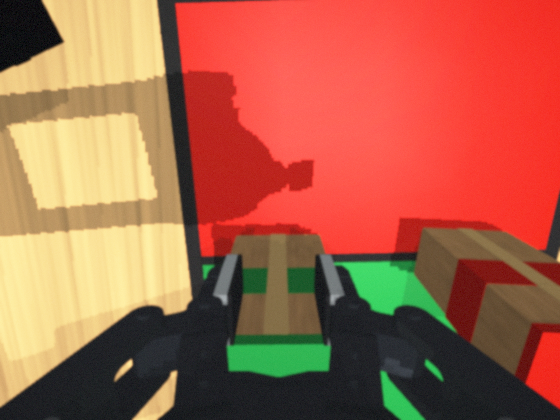

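The wrist view shows the fingers (tips at about 230,258 and 325,258) centred in front of the green carton's +y face. I narrow the opening slightly and push along -y.

Call:
{"name": "move_arm", "arguments": {"commands": [[[0,0,0],[0,0,0],0.3],[[0,0,0],[-0.04,0,0],0.3],[[0,0,0],[-0.04,0,0],0.3],[[0,0,0],[-0.032,0,0],0.3],[[0,0,0],[-0.032,0,0],0.3],[[0,0,0],[-0.032,0,0],0.3],[[0,0,0],[-0.032,0,0],0.3],[[0,0,0],[0,0,0],0.3]]}}

```text
time_s: 3.4
eef_pos: [445.4, 104.2, 130.1]
tool_rot: [2.167, 2.275, -0.001]
wrist_force: [-0.7, 0.5, 0.0]
grip_width: 0.304
```

```bash
python3 - <<'E'
from plant import r
from h import *
o=r.get_obs();print(o['time_s'],o['eef_pos'],o['wrist_force'])
cv2.imwrite("pics/s2.png",cv2.resize(r.camera('scene')[60:360,150:450,::-1],(600,600)))
E
```

```text
3.4 [445.37889761 104.1511684  130.07917439] [-0.70890383  0.51683304  0.03587065]
```

View pics/s2.png

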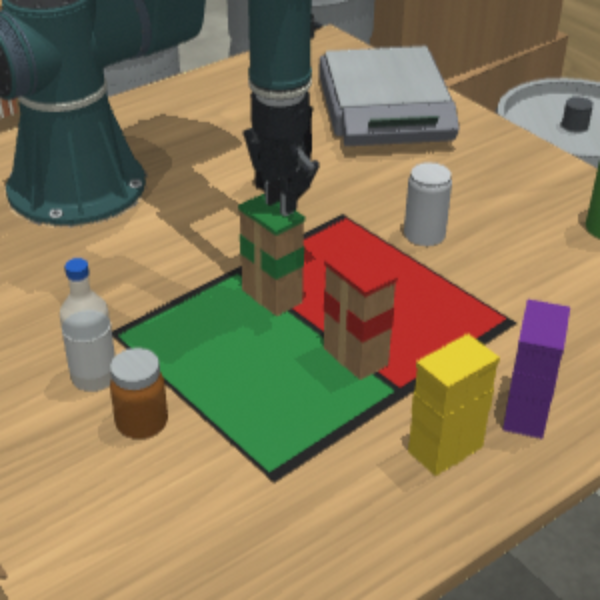

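The green carton is starting to lean the right way. I continue.

Call:
{"name": "move_arm", "arguments": {"commands": [[[0,0,0],[-0.032,0,0],0.3],[[0,0,0],[-0.032,0,0],0.3],[[0,0,0],[-0.032,0,0],0.3],[[0,0,0],[-0.032,0,0],0.3],[[0,0,0],[0,0,0],0.3],[[0,0,0],[0,0,0],0.3]]}}

```text
time_s: 4.05
eef_pos: [446.9, 73.0, 130.1]
tool_rot: [-2.166, -2.275, 0.0]
wrist_force: [0.1, -0.6, 0.5]
grip_width: 0.299
```

```bash
python3 - <<'E'
from plant import r
from h import *
o=r.get_obs();print(o['time_s'],o['eef_pos'],o['wrist_force'])
cv2.imwrite("pics/s3.png",cv2.resize(r.camera('scene')[60:360,150:450,::-1],(600,600)))
E
```

```text
4.05 [446.93539847  72.99809999 130.10353514] [ 0.13253422 -0.56901765  0.50596299]
```

View pics/s3.png

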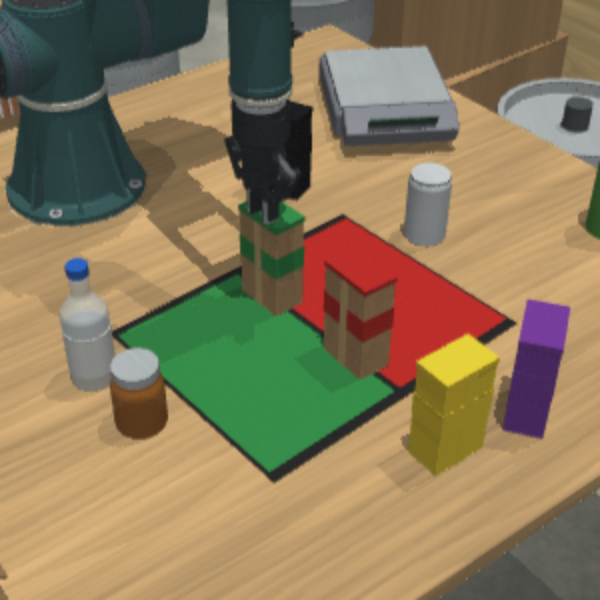

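```bash
python3 - <<'E'
from plant import r
from h import *
o=r.get_obs();s=r.get_calibration('scene');print(o['eef_pos'],o['wrist_force'])
for z in(130,150,160): print(z,proj(s,[447,73,z]))
t=r.camera('top');sc=r.camera('scene')
a=np.hstack([cv2.resize(t[130:300,180:350],(400,400),interpolation=2),cv2.resize(sc[120:240,230:350],(400,400),interpolation=2)])[:,:,::-1]
cv2.imwrite("pics/c4.png",a)
cv2.imwrite("pics/w4.png",r.camera('wrist')[:,:,::-1])
E
```

```text
[446.91277158  73.20042517 130.09646127] [-0.06782928  0.00186379 -0.00485285]
130 (np.float64(280.30288953070107), np.float64(174.91496263320937))
150 (np.float64(280.2086736251396), np.float64(168.93771360460204))
160 (np.float64(280.160932091516), np.float64(165.90889343060374))
```

View pics/c4.png

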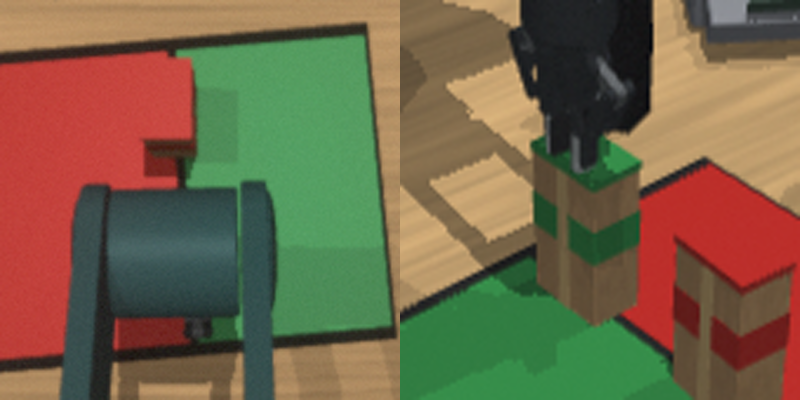

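View pics/w4.png

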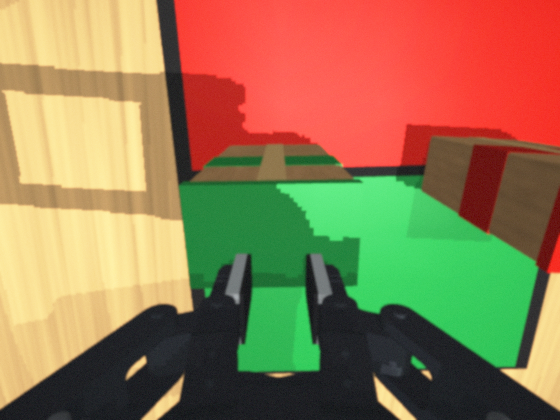

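The wrist and scene views show the fingertips passed over the green carton's top. They are actually higher than the TCP reading suggests at this opening. The force stayed near 0 and the carton has not moved. I retreat to +y, shut the fingers and measure the tip.

Call:
{"name": "move_arm", "arguments": {"commands": [[[0,0,0],[0.1,0,-0.04],0.3],[[0,0,0],[0.12,0,0],0.3],[[0,0,0],[0.12,0,0],0.1],[[0,0,0],[0.0,0,0.04],0],[[0,0,0],[0,0,0],0],[[0,0,0],[0,0,0],0]]}}

```text
time_s: 4.85
eef_pos: [442.1, 157.6, 129.6]
tool_rot: [-2.165, -2.276, 0.002]
wrist_force: [-0.0, -0.4, 0.5]
grip_width: 0.002
```

```bash
python3 - <<'E'
from plant import r
from h import *
o=r.get_obs();s=r.get_calibration('scene');w=r.get_calibration('wrist');print(o['time_s'],o['eef_pos'],o['wrist_force'],o['grip_width'])
e=o['eef_pos']
for dz in(0,10,20): print(dz,'scene',proj(s,e+[0,0,dz]),'wrist',proj(w,e+[0,0,dz]))
t=r.camera('wrist');sc=r.camera('scene')
cv2.imwrite("pics/w5.png",t[:,:,::-1])
print('collage scale', 'u=230+x*0.3, v=110+y*.3')
a=np.hstack([t[:400,80:480],cv2.resize(sc[110:230,230:350],(400,400),interpolation=2)])[:,:,::-1]
cv2.imwrite("pics/c5.png",a)
E
```

```text
4.85 [442.07956968 157.56277437 129.6411876 ] [-0.03577903 -0.41395727  0.53548013] 0.0023100989509194023
0 scene (np.float64(303.5640984245997), np.float64(163.89769913979697)) wrist (np.float64(275.95635108126334), np.float64(249.6576762284912))
10 scene (np.float64(303.61896716612944), np.float64(160.95857959621483)) wrist (np.float64(275.80445109841224), np.float64(257.78060062846873))
20 scene (np.float64(303.67431183086495), np.float64(157.9939665720808)) wrist (np.float64(275.6347408010724), np.float64(266.855940133544))
collage scale u=230+x*0.3, v=110+y*.3
```

View pics/c5.png

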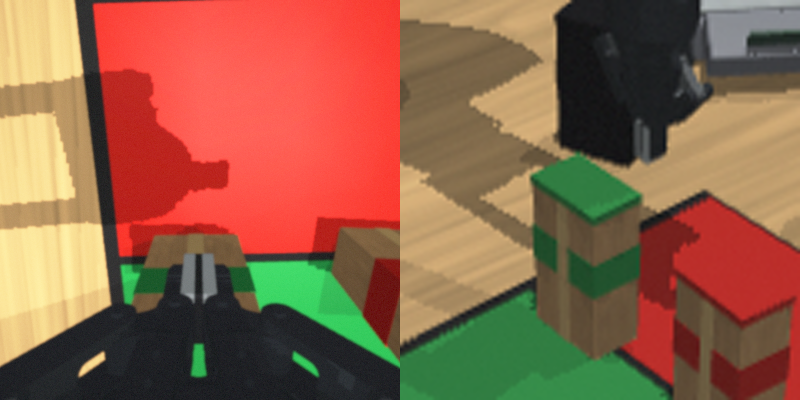

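```bash
python3 - <<'E'
from plant import r
from h import *
w=r.get_calibration('wrist');s=r.get_calibration('scene');o=r.get_obs()
print(w['position'],o['eef_pos'])
for P in([340.9,303.7,3],[482,115.7,153],[401.6,110,153],[482,115.7,3],[401.6,110,3]): print('now',P,proj(w,P))
w4=dict(w);w4['position']=w['position']+np.array([446.9,73.1,130.1])-o['eef_pos']
for P in([340.9,303.7,3],[482,115.7,153],[401.6,110,153],[482,115.7,3],[401.6,110,3],[574.8,75,153],[575.9,125,153],[484.5,64,153]): print('w4',P,proj(w4,P))
E
```

```text
[440.21838965 234.04598374 296.55640375] [442.64711129 157.35669651 130.04746537]
now [340.9, 303.7, 3] (np.float64(155.13211294853244), np.float64(2.804852014390576))
now [482, 115.7, 153] (np.float64(347.2519971170606), np.float64(344.6753976986421))
now [401.6, 110, 153] (np.float64(193.03563492488675), np.float64(347.4724363320805))
now [482, 115.7, 3] (np.float64(316.0395857091788), np.float64(235.28204514429314))
now [401.6, 110, 3] (np.float64(231.58872355336976), np.float64(237.00152621136516))
w4 [340.9, 303.7, 3] (np.float64(141.5983537356555), np.float64(-134.06151235959885))
w4 [482, 115.7, 153] (np.float64(358.7015924146863), np.float64(187.46768433220214))
w4 [401.6, 110, 153] (np.float64(178.2434133064023), np.float64(191.31311383710417))
w4 [482, 115.7, 3] (np.float64(319.1521205911086), np.float64(145.95099017681707))
w4 [401.6, 110, 3] (np.float64(227.39436332210505), np.float64(147.98487457276454))
w4 [574.8, 75, 153] (np.float64(538.4564168536456), np.float64(277.7461776869327))
w4 [575.9, 125, 153] (np.float64(573.0127147734731), np.float64(177.10349756558654))
w4 [484.5, 64, 153] (np.float64(351.02174243518397), np.float64(289.63937259776196))
```

View pics/w5.png

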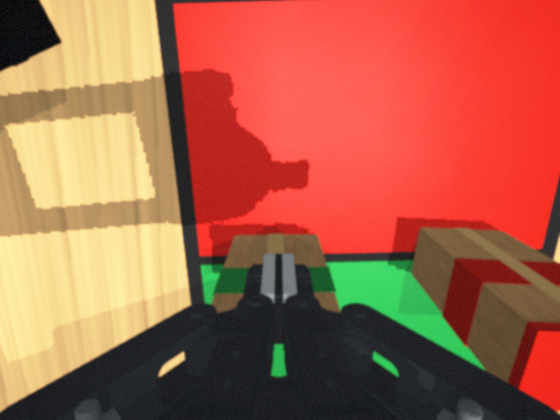

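The scene view puts the shut tip at (305,158), about 20 mm above where the TCP reading projects. The wrist view suggests a smaller bias. I lower by 35 mm, which is safe in either case, reopen to 0.3 and push in steps with checks.

Call:
{"name": "move_arm", "arguments": {"commands": [[[0,0,0],[0,0,0.07],0.3],[[0,0,0],[0,0,0.07],0.3],[[0,0,0],[-0.04,0,0],0.3],[[0,0,0],[-0.04,0,0],0.3],[[0,0,0],[-0.04,0,0],0.3],[[0,0,0],[-0.032,0,0],0.3],[[0,0,0],[-0.032,0,0],0.3],[[0,0,0],[0,0,0],0.3]]}}

```text
time_s: 5.75
eef_pos: [445.4, 111.1, 95.5]
tool_rot: [2.166, 2.274, 0.0]
wrist_force: [-0.3, -0.1, 0.7]
grip_width: 0.3
```

```bash
python3 - <<'E'
from plant import r
from h import *
o=r.get_obs();print(o['time_s'],o['eef_pos'],o['wrist_force'])
t=r.camera('wrist');sc=r.camera('scene')
a=np.hstack([t[:400,80:480],cv2.resize(sc[110:230,230:350],(400,400),interpolation=2)])[:,:,::-1]
cv2.imwrite("pics/c6.png",a)
E
```

```text
5.75 [445.35131586 111.08277623  95.49434868] [-0.34812421 -0.10441811  0.69169708]
```

View pics/c6.png

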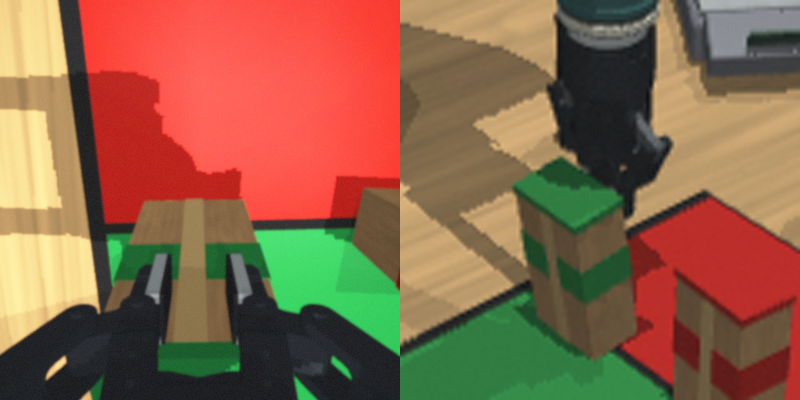

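Contact is made and the green carton is tilting towards green. I continue.

Call:
{"name": "move_arm", "arguments": {"commands": [[[0,0,0],[-0.032,0,0],0.3],[[0,0,0],[-0.032,0,0],0.3],[[0,0,0],[-0.032,0,0],0.3],[[0,0,0],[-0.032,0,0],0.3],[[0,0,0],[0,0,0],0.3],[[0,0,0],[0,0,0],0.3]]}}

```text
time_s: 6.45
eef_pos: [446.6, 79.9, 95.1]
tool_rot: [-2.166, -2.275, 0.0]
wrist_force: [0.0, -0.1, -0.9]
grip_width: 0.302
```

```bash
python3 - <<'E'
from plant import r
from h import *
o=r.get_obs();print(o['time_s'],o['eef_pos'],o['wrist_force'])
t=r.camera('wrist');sc=r.camera('scene')
a=np.hstack([t[:400,80:480],cv2.resize(sc[110:310,170:370],(400,400),interpolation=2)])[:,:,::-1]
cv2.imwrite("pics/c7.png",a)
E
```

```text
6.45 [446.58078048  79.90662851  95.07012201] [ 0.01690983 -0.11599656 -0.85370775]
```

View pics/c7.png

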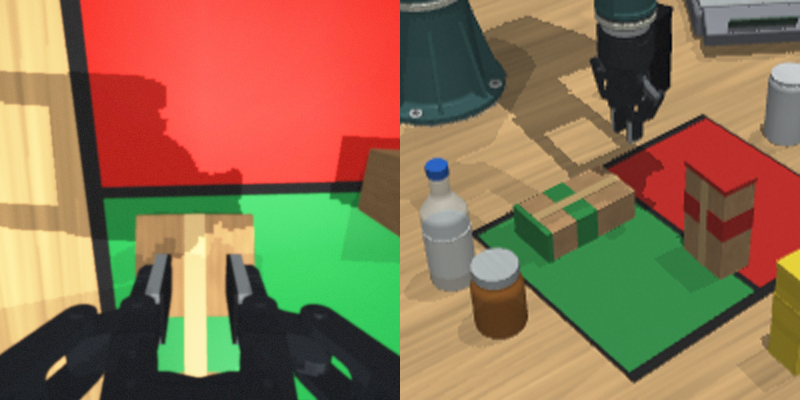

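The green carton is lying flat on green. Next the red one: raise, then move to its -y side.

Call:
{"name": "move_arm", "arguments": {"commands": [[[0,0,0],[0,0,-0.16],0.3],[[0,0,0],[0,0,-0.16],0.3],[[0,0,0],[0,0,-0.12],0.3],[[0,0,0],[-0.04,0.14,0],0.3],[[0,0,0],[-0.04,0.14,0],0.3],[[0,0,0],[-0.04,0.14,0],0.3],[[0,0,0],[-0.04,0.14,0],0.3],[[0,0,0],[0,0,0],0.3]]}}

```text
time_s: 7.35
eef_pos: [593.2, 46.4, 205.0]
tool_rot: [2.164, 2.273, 0.003]
wrist_force: [-0.1, -0.6, 0.1]
grip_width: 0.296
```

```bash
python3 - <<'E'
from plant import r
from h import *
o=r.get_obs();print(o['time_s'],o['eef_pos'])
plan(o,[617,38,205],0.02)
E
```

```text
7.35 [593.2448098   46.3532355  204.98284469]
turn norm [0.0012 0.0002 0.0093] deg [0.2 0.  1.7]
shift in current tool mm [-9.5 23.3  0.1] in final tool [-8.8 23.6 -0. ]
```

Call:
{"name": "move_arm", "arguments": {"commands": [[[0,0,0.009],[-0.036,0.094,0],0.3],[[0,0,0],[0,0,0],0.3],[[0,0,0],[0,0,0.14],0.3],[[0,0,0],[0,0,0.15],0.3],[[0,0,0],[0,0,0.15],0.3],[[0,0,0],[0,0,0],0.3]]}}

```text
time_s: 7.95
eef_pos: [606.4, 40.2, 90.3]
tool_rot: [-2.191, -2.24, 0.012]
wrist_force: [-1.3, -0.7, 0.5]
grip_width: 0.296
```

```bash
python3 - <<'E'
from plant import r
from h import *
o=r.get_obs();print(o['time_s'],o['eef_pos'],o['wrist_force'])
t=r.camera('wrist');sc=r.camera('scene')
a=np.hstack([t[:400,80:480],cv2.resize(sc[110:310,230:430],(400,400),interpolation=2)])[:,:,::-1]
cv2.imwrite("pics/c8.png",a)
E
```

```text
7.95 [606.3521433   40.20534744  90.32820445] [-1.25157904 -0.68077968  0.53917128]
```

View pics/c8.png

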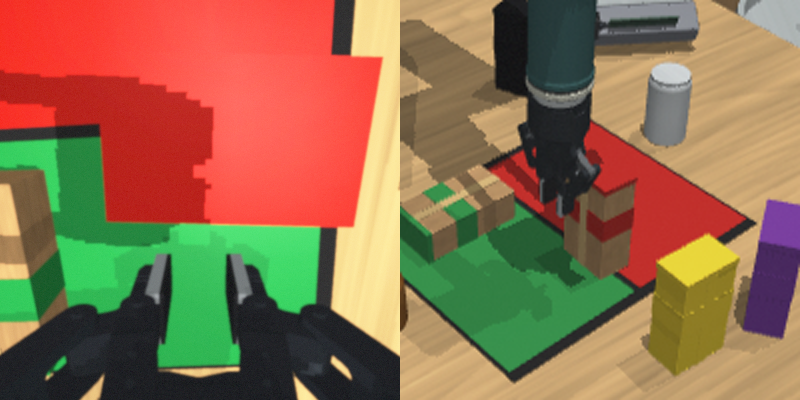

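```bash
python3 - <<'E'
from plant import r
from h import *
o=r.get_obs();print(o['time_s'],o['eef_pos'])
plan(o,[617,40,95],0.02)
E
```

```text
8.05 [611.11495943  39.90883055  95.23260635]
turn norm [-0.0007 -0.      0.0007] deg [-0.1 -0.   0.1]
shift in current tool mm [-0.   5.9  0.2] in final tool [-0.   5.9  0.2]
```

Call:
{"name": "move_arm", "arguments": {"commands": [[[0,0,0],[0,0.024,0],0.3],[[0,0,0],[0.04,0,0],0.3],[[0,0,0],[0.032,0,0],0.3],[[0,0,0],[0.032,0,0],0.3],[[0,0,0],[0.032,0,0],0.3],[[0,0,0],[0,0,0],0.3],[[0,0,0],[0,0,0],0.3]]}}

```text
time_s: 8.75
eef_pos: [617.4, 73.8, 95.1]
tool_rot: [2.196, 2.246, -0.001]
wrist_force: [-0.6, -0.2, 0.2]
grip_width: 0.3
```

```bash
python3 - <<'E'
from plant import r
from h import *
o=r.get_obs();print(o['time_s'],o['eef_pos'],o['wrist_force'])
t=r.camera('wrist');sc=r.camera('scene')
a=np.hstack([t[:400,80:480],cv2.resize(sc[110:310,230:430],(400,400),interpolation=2)])[:,:,::-1]
cv2.imwrite("pics/c9.png",a)
E
```

```text
8.75 [617.42568384  73.84715809  95.05378476] [-0.61765356 -0.18071107  0.17128113]
```

View pics/c9.png

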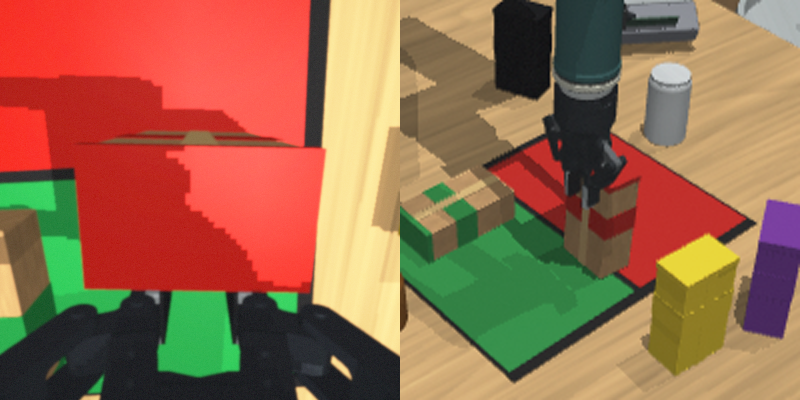

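The fingertips are below the red top and centred on it (both at about u=200). I continue the push.

Call:
{"name": "move_arm", "arguments": {"commands": [[[0,0,0],[0.032,0,0],0.3],[[0,0,0],[0.032,0,0],0.3],[[0,0,0],[0.032,0,0],0.3],[[0,0,0],[0.032,0,0],0.3],[[0,0,0],[0.032,0,0],0.3],[[0,0,0],[0,0,0],0.3],[[0,0,0],[0,0,0],0.3]]}}

```text
time_s: 9.55
eef_pos: [616.6, 113.9, 95.0]
tool_rot: [2.196, 2.246, -0.0]
wrist_force: [-0.1, -0.4, -0.5]
grip_width: 0.297
```

```bash
python3 - <<'E'
from plant import r
from h import *
o=r.get_obs();print(o['time_s'],o['eef_pos'],o['wrist_force'])
t=r.camera('wrist');sc=r.camera('scene')
a=np.hstack([t[:400,80:480],cv2.resize(sc[110:310,230:430],(400,400),interpolation=2)])[:,:,::-1]
cv2.imwrite("pics/c10.png",a)
E
```

```text
9.55 [616.64769577 113.86235391  95.04348441] [-0.07115798 -0.41442849 -0.52003245]
```

View pics/c10.png

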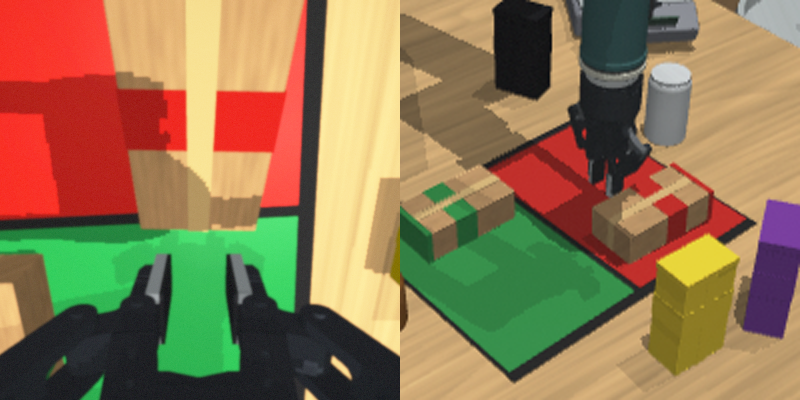

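Both cartons are down. I lift and swing the arm clear for a top-view check.

Call:
{"name": "move_arm", "arguments": {"commands": [[[0,0,0],[0,0,-0.16],0.3],[[0,0,0],[0,0,-0.16],0.3],[[0,0,0],[0,0,-0.16],0.3],[[0,0,0],[0.14,-0.12,0],0.3],[[0,0,0],[0.14,-0.12,0],0.3],[[0,0,0],[0.14,-0.12,0],0.3],[[0,0,0],[0.14,-0.12,0],0.3],[[0,0,0],[0.14,-0.12,0],0.3]]}}

```text
time_s: 10.45
eef_pos: [461.8, 285.9, 215.2]
tool_rot: [2.198, 2.244, 0.0]
wrist_force: [-0.1, -0.1, 0.2]
grip_width: 0.302
```

Call:
{"name": "move_arm", "arguments": {"commands": [[[0,0,0],[0.14,-0.12,0],0.3],[[0,0,0],[0.14,-0.12,0],0.3],[[0,0,0],[0.14,-0.12,0],0.3],[[0,0,0],[0.14,-0.12,0],0.3],[[0,0,0],[0.14,-0.12,0],0.3],[[0,0,0],[0.1,-0.08,0],0.3],[[0,0,0],[0,0,0],0.3],[[0,0,0],[0,0,0],0.3]]}}

```text
time_s: 11.25
eef_pos: [288.5, 481.5, 215.0]
tool_rot: [2.195, 2.247, -0.0]
wrist_force: [-0.2, -1.3, 0.2]
grip_width: 0.303
```

```bash
python3 - <<'E'
from plant import r
from h import *
o=r.get_obs();print(o['time_s'],o['eef_pos'],o['wrist_force'])
t=r.camera('top');sc=r.camera('scene')
cv2.imwrite("pics/t11.png",t[:,:,::-1])
a=np.hstack([cv2.resize(t[125:295,160:360],(440,374),interpolation=2),cv2.resize(sc[140:310,200:364],(360,374),interpolation=2)])[:,:,::-1]
cv2.imwrite("pics/c11.png",cv2.resize(t[125:295,160:400],None,fx=3.3,fy=3.3,interpolation=2)[:,:,::-1]);cv2.imwrite("pics/s11.png",sc[:,:,::-1])
E
```

```text
11.25 [288.47819939 481.54983333 214.9991789 ] [-0.20728011 -1.27617875  0.21095209]
```

View pics/c11.png

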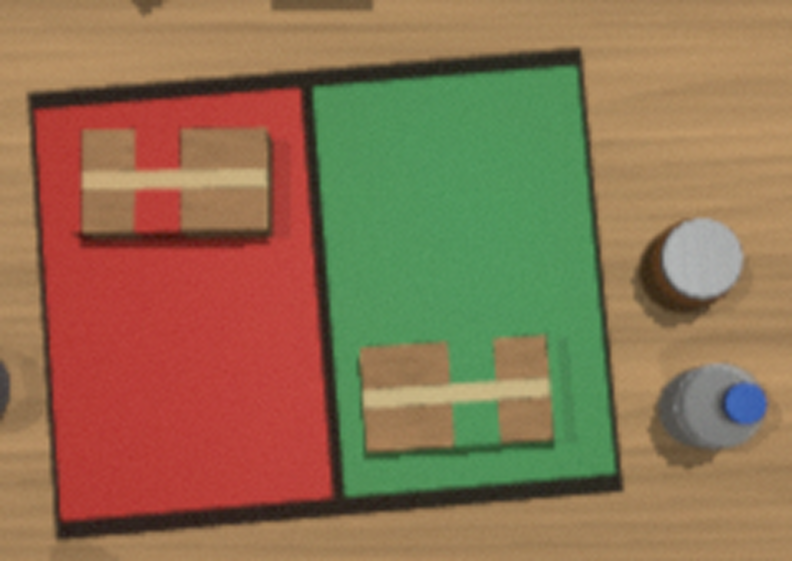

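View pics/s11.png

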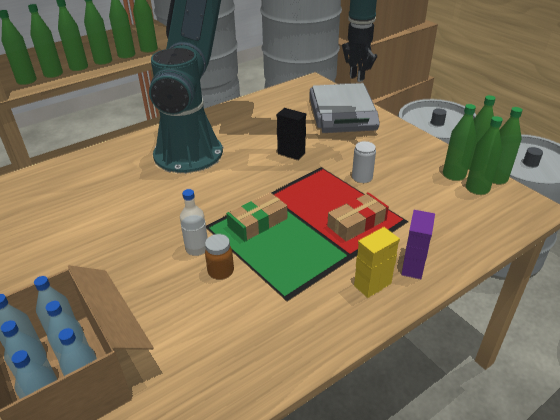

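Both cartons lie flat inside their own colours. In the enlarged top view, red spans about (80–270, 128–240) and green about (360–552, 335–458), with colour visible all around each. The bottle, jar and can are in the same places as before.

```bash
python3 - <<'E'
from plant import r
print(r.get_obs()['qd'].round(3)); r.hand_in()
E
```

```text
[-0.014 -0.001  0.001  0.002 -0.     0.002]
the job is handed in; nothing more can be done
```

I pushed the green carton over onto the green half and then the red carton onto the red half, and handed the job in at about 11.4 s. I checked the result by eye in the top and scene views before handing in.

- **Result:** both cartons lie flat on a broad face, with their own colour showing all around them. The bottle, jar and can show no movement, and the arm is clear of everything.
- **Failed attempt:** my first push on the green carton passed over its top without moving it. The fingertips were about 20 mm higher than the TCP reading when measured in the scene view, though the wrist view suggested less. I backed off, lowered by 35 mm and pushed again at that height for both cartons.
- **Forces:** the wrist force readings stayed under about 1.5 N at every reading.

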